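# Open the next spice mill for filling

## Robot

A 7-joint arm with a two-finger parallel gripper is mounted at the origin on the work surface. World frame = base frame: x ahead of the robot, y to its left, z up, the work surface at z = 0. Lengths are in m, angles in rad, forces in N, time in s.
With the tool pointing down it reaches from about 0.35 to 0.9 m from the base axis. Payload 8.1 kg.
Tool frame: the origin (TCP) lies midway between the tips of the shut fingers; the grasp point (between the pads) lies 19 mm behind it (arm.pinch_z is the distance from the TCP to the grasp point, in m); z points along the fingers, y is the direction in which the jaws open and shut (so a half turn about z gives the same grasp; the last joint's range is limited). The gripper opens to 92 mm and grips with 3 to 60 N. Pads are 19 mm wide; open, the fingers measure 130 mm over their backs; the gripper's body (75 mm by 190 mm) begins 47 mm behind the grasp point.
Start: joints at [-1.3, 0.434, 0.025, 1.573, -0.012, 1.134, -0.075], TCP at [0.228, 0.582, 0.227] pointing down, gripper open.
Joint ranges: [-2.62, 2.62], [-0.44, 2.09], [-1.27, 1.32], [0.08, 2.57], [-1.32, 4.46], [0.12, 2], [-2.74, 2.74]. Speed limits (rad/s): [2.22, 2.22, 3.01, 3.01, 3.14, 3.14, 3.14].

## Interface

Orientations are given as a rotation vector (axis times angle).
In Python, from cell import arm, eyes gives the robot as it stands.
- The arm moves only by the tool apply_moves, never from a script. Its argument "targets" is one flat list of numbers, 5 for each row, row after row: the closure, from 0 (fully open) to 1 (shut), then the shift along the tool's x, y, z each as a share of 40 cm, from -1 to 1, then the turn about the tool's z as a share of pi/2 rad, from -1 to 1. A call has 1 to 20 rows; each row shifts and turns the commanded pose from where the row before left it, along the tool's axes as they then stand; what a row does not reach is not made up. A row lasts 1/8 s, in which the tool goes at most 62.5 mm and 10.7 degrees, less where a joint would pass 70% of its speed; a pose out of reach is approached as far as the arm can. A call with a number of a shift or a turn outside -1 to 1 is refused whole. A call with a gripper value outside its range is refused whole. The fingers move at their own pace and stop on an object; "grip_force" is the grip in N (left out, the last holds). Time passes only in rows, so rows that do not move let the fingers close. It gives the time, the measured TCP pose, the force and the opening at its end, in the units of the state.
- arm.observe(): the state, without advancing time (a new reading comes with each control period).
- eyes.get_image(name): name is "scene" or "top"; returns the picture (420x560x3 uint8, red, green, blue); there is no depth.
- eyes.camera_params(name): a dict with "camera_matrix" (3x3 intrinsics, pixels), "xyz" and "attitude" of the camera in the world. Camera axes: x right, y down, z forward; pixel columns grow to the right and rows downward; lengths in m; the calibration is good to about 2 mm. A picture is of the moment at which its call begins. camera_params takes no time and is no camera call.
- arm.sign_off(): hands the job in, once; it reports no verdict.
The state is a dict: "clock": time; "joints": joint angles; "dq": joint speeds; "joint_efforts": joint torques, N m; "position": TCP position; "ee_rot": TCP orientation; "force": force on the tool from outside, world axes, zero at the start; "ft_torque": the same for the moment, N m; "width": opening from 0.0 (shut) to 1.0 (fully open).
Only numpy, scipy, OpenCV 4.12 (cv2) and the standard library are available. Lean on these libraries where they do the work, as an engineer would, in place of code of your own. Each camera call takes 0.05 s, during which the arm holds its last target.

## Task

The mill at the front of the revolving spice stand has just been filled: turn the stand one click clockwise (seen from above), so that it sits home with the next mill at the front. Unscrew that mill's cap; mills with ordinary and with reversed threads are mixed, so try it one way and, if it stops, the other, with the mill staying down in its pocket, the other caps left on and the things around the stand left alone. Finish while holding the cap in the gripper, higher than it sat and a hand's width to one side of the open neck, touching nothing else, so that I can pour the peppercorns in.

Things in the scene. Friction and masses are not known exactly. Their poses are not given: they have to be found in the camera images.
- stand: fixed revolving stand for four mills. Origin: centre of its round base (250 mm) on the counter; z up, the turning axis. FRONT is its own -x side, towards the robot, where a black tongue with a steel crumb dish sticks out 210 mm from the axis. The tray has 4 square pockets, 36 mm deep, floor 32 mm up, centred 95 mm from the axis at front, right (-y), back, left (+y).
- tray (a joint): turn of the tray (steel disc 280 mm wide with pockets, post and handle), rad, 0 at the start, + anticlockwise from above, endless. A spring shoe on a square cam clicks it home every quarter turn (0, -1.57..): it takes 0.4 N m to leave a click, resists up to half-way, then pulls on, and snaps home by itself if let go within 20 degrees of the click.
- handle (a point): middle of the black handle bar on the centre post, on the stand's axis, 204 mm up. Level bar, 110 mm long, 14 mm thick, 18 mm high, fixed to the tray; at tray 0 it lies on the diagonal between the stand's +x and +y, so it points between the mills, its underside 15 mm higher than the caps' tops. Can be pinched from above near one end and led round.
- mill_a_neck (a point): mill a: top centre of its filler neck, under the cap, 158 mm above the counter. Starts at any of the 4 places. All four mills look alike: square steel body 58 mm wide, 96 mm high, loose in its pocket with 1 mm play each side, 0.6 to 0.9 kg; on it a round collar 39 mm wide, 10 mm high, then the threaded neck, 20 mm high, 31 mm over its threads.
- cap_a_mid (a point): screw cap of mill a: its middle. Round, black, ribbed, 42 mm wide and high, 60 g, top 180 mm up. Two mills open anticlockwise (from above), two clockwise; nothing shows which. Starts screwed home: the wrong way it stops dead within 12 degrees; the right way it turns with under 0.2 N m, rises 2.5 mm and lifts off at 65 to 115, best 90 degrees. Pulling a closed cap lifts the mill.
- mill_b_neck (a point): mill b: top centre of its filler neck, under the cap, 158 mm above the counter. Starts at any of the 4 places. All four mills look alike: square steel body 58 mm wide, 96 mm high, loose in its pocket with 1 mm play each side, 0.6 to 0.9 kg; on it a round collar 39 mm wide, 10 mm high, then the threaded neck, 20 mm high, 31 mm over its threads.
- cap_b_mid (a point): screw cap of mill b: its middle. Round, black, ribbed, 42 mm wide and high, 60 g, top 180 mm up. Two mills open anticlockwise (from above), two clockwise; nothing shows which. Starts screwed home: the wrong way it stops dead within 12 degrees; the right way it turns with under 0.2 N m, rises 2.5 mm and lifts off at 65 to 115, best 90 degrees. Pulling a closed cap lifts the mill.
- mill_c_neck (a point): mill c: top centre of its filler neck, under the cap, 158 mm above the counter. Starts at any of the 4 places. All four mills look alike: square steel body 58 mm wide, 96 mm high, loose in its pocket with 1 mm play each side, 0.6 to 0.9 kg; on it a round collar 39 mm wide, 10 mm high, then the threaded neck, 20 mm high, 31 mm over its threads.
- cap_c_mid (a point): screw cap of mill c: its middle. Round, black, ribbed, 42 mm wide and high, 60 g, top 180 mm up. Two mills open anticlockwise (from above), two clockwise; nothing shows which. Starts screwed home: the wrong way it stops dead within 12 degrees; the right way it turns with under 0.2 N m, rises 2.5 mm and lifts off at 65 to 115, best 90 degrees. Pulling a closed cap lifts the mill.
- mill_d_neck (a point): mill d: top centre of its filler neck, under the cap, 158 mm above the counter. Starts at any of the 4 places. All four mills look alike: square steel body 58 mm wide, 96 mm high, loose in its pocket with 1 mm play each side, 0.6 to 0.9 kg; on it a round collar 39 mm wide, 10 mm high, then the threaded neck, 20 mm high, 31 mm over its threads.
- cap_d_mid (a point): screw cap of mill d: its middle. Round, black, ribbed, 42 mm wide and high, 60 g, top 180 mm up. Two mills open anticlockwise (from above), two clockwise; nothing shows which. Starts screwed home: the wrong way it stops dead within 12 degrees; the right way it turns with under 0.2 N m, rises 2.5 mm and lifts off at 65 to 115, best 90 degrees. Pulling a closed cap lifts the mill.
- tray_mid (a point): centre of the tray, on the stand's axis at the height of the pocket floors, 32 mm up; turns with the tray, axes as the stand's at tray 0
- sauce: bystander: dark red sauce bottle, 60 mm wide, 185 mm high; origin at the centre of its foot
- tub: bystander: lidded deli tub, 118 mm wide, 93 mm high; origin at the centre of its foot
- jar: bystander: amber glass jar, 72 mm wide, 100 mm high; origin at the centre of its foot
Mind the look-alikes: they are no part of the job. Leave any white look-alike of the part that bears cap_c_mid alone. Leave any orange look-alike of the part that bears cap_a_mid alone.

How it is judged:
On the way, in this order (a step that is already met when the one before it is completed fails the run):
1. the stand sits one click clockwise from its start, all caps on (value of joint tray between -1.6908 and -1.4508 rad and velocity of joint tray between -0.1 and 0.1 rad/s and distance between cap_a_mid and mill_a_neck below 0.012 m and distance between cap_b_mid and mill_b_neck below 0.012 m and distance between cap_c_mid and mill_c_neck below 0.012 m and distance between cap_d_mid and mill_d_neck below 0.012 m), for 0.2 s.
2. the cap of the mill now at the front is off its neck, the mill still in its pocket (((x of mill_a_neck in the frame of stand below -0.08 m and z of mill_a_neck in the frame of stand below 0.164 m and z of cap_a_mid in the frame of mill_a_neck above 0.025 m) or (x of mill_b_neck in the frame of stand below -0.08 m and z of mill_b_neck in the frame of stand below 0.164 m and z of cap_b_mid in the frame of mill_b_neck above 0.025 m) or (x of mill_c_neck in the frame of stand below -0.08 m and z of mill_c_neck in the frame of stand below 0.164 m and z of cap_c_mid in the frame of mill_c_neck above 0.025 m) or (x of mill_d_neck in the frame of stand below -0.08 m and z of mill_d_neck in the frame of stand below 0.164 m and z of cap_d_mid in the frame of mill_d_neck above 0.025 m))), for 0.1 s.
At the end, for the whole second after the job is handed in: Tray one quarter turn clockwise from its start (0.12 rad). Cap of the mill now at the front held still in the fingers, middle over 175 mm up, over 60 mm to the side of its neck, touching nothing else. That mill seated within 6 mm, the other three caps on (value of joint tray between -1.6908 and -1.4508 rad and ((x of mill_a_neck in the frame of stand below -0.08 m and z of mill_a_neck in the frame of stand below 0.164 m and height (world z) of cap_a_mid above 0.175 m and horizontal distance between cap_a_mid and mill_a_neck above 0.06 m and contact force between cap_a and the fingers above 1 N and linear speed of cap_a below 0.05 m/s and contact force between cap_a and stand below 0.1 N and contact force between cap_a and sauce below 0.1 N and contact force between cap_a and tub below 0.1 N and contact force between cap_a and jar below 0.1 N and contact force between cap_a and mill_a below 0.1 N and contact force between cap_a and mill_b below 0.1 N and contact force between cap_a and mill_c below 0.1 N and contact force between cap_a and mill_d below 0.1 N and distance between cap_b_mid and mill_b_neck below 0.012 m and distance between cap_c_mid and mill_c_neck below 0.012 m and distance between cap_d_mid and mill_d_neck below 0.012 m) or (x of mill_b_neck in the frame of stand below -0.08 m and z of mill_b_neck in the frame of stand below 0.164 m and height (world z) of cap_b_mid above 0.175 m and horizontal distance between cap_b_mid and mill_b_neck above 0.06 m and contact force between cap_b and the fingers above 1 N and linear speed of cap_b below 0.05 m/s and contact force between cap_b and stand below 0.1 N and contact force between cap_b and sauce below 0.1 N and contact force between cap_b and tub below 0.1 N and contact force between cap_b and jar below 0.1 N and contact force between cap_b and mill_a below 0.1 N and contact force between cap_b and mill_b below 0.1 N and contact force between cap_b and mill_c below 0.1 N and contact force between cap_b and mill_d below 0.1 N and distance between cap_a_mid and mill_a_neck below 0.012 m and distance between cap_c_mid and mill_c_neck below 0.012 m and distance between cap_d_mid and mill_d_neck below 0.012 m) or (x of mill_c_neck in the frame of stand below -0.08 m and z of mill_c_neck in the frame of stand below 0.164 m and height (world z) of cap_c_mid above 0.175 m and horizontal distance between cap_c_mid and mill_c_neck above 0.06 m and contact force between cap_c and the fingers above 1 N and linear speed of cap_c below 0.05 m/s and contact force between cap_c and stand below 0.1 N and contact force between cap_c and sauce below 0.1 N and contact force between cap_c and tub below 0.1 N and contact force between cap_c and jar below 0.1 N and contact force between cap_c and mill_a below 0.1 N and contact force between cap_c and mill_b below 0.1 N and contact force between cap_c and mill_c below 0.1 N and contact force between cap_c and mill_d below 0.1 N and distance between cap_a_mid and mill_a_neck below 0.012 m and distance between cap_b_mid and mill_b_neck below 0.012 m and distance between cap_d_mid and mill_d_neck below 0.012 m) or (x of mill_d_neck in the frame of stand below -0.08 m and z of mill_d_neck in the frame of stand below 0.164 m and height (world z) of cap_d_mid above 0.175 m and horizontal distance between cap_d_mid and mill_d_neck above 0.06 m and contact force between cap_d and the fingers above 1 N and linear speed of cap_d below 0.05 m/s and contact force between cap_d and stand below 0.1 N and contact force between cap_d and sauce below 0.1 N and contact force between cap_d and tub below 0.1 N and contact force between cap_d and jar below 0.1 N and contact force between cap_d and mill_a below 0.1 N and contact force between cap_d and mill_b below 0.1 N and contact force between cap_d and mill_c below 0.1 N and contact force between cap_d and mill_d below 0.1 N and distance between cap_a_mid and mill_a_neck below 0.012 m and distance between cap_b_mid and mill_b_neck below 0.012 m and distance between cap_c_mid and mill_c_neck below 0.012 m))); the arm keeps its last pose, push and grip.
It fails at once if the tray is turned the wrong way or past the one click (value of joint tray above 0.8 rad or value of joint tray below -2.36 rad).
It fails at once if a mill is pulled more than 15 mm up out of its pocket (z of any of mill_a_neck, mill_b_neck, mill_c_neck, mill_d_neck in the frame of tray_mid above 0.141 m).
It fails at once if a bystander is knocked over or shoved more than 30 mm (distance of any of sauce, tub, jar from where it was at the start of the episode above 0.03 m or angle between any of sauce, tub, jar's own z axis and vertical above 0.35 rad).
It also fails if it takes over 64 s, if anything falls off the work surface, if the arm or the gripper's body presses on something with over 40 N, if the wrist force passes 120 N, or if a joint passes its speed limit or range.

## Working session

There is one attempt and no reset: what is moved stays moved. The work goes in short steps, Python scripts to look and compute and a tool call to move; the robot and the scene stay as the last step left them, time stands still between calls to the robot, and variables do not carry over. Pictures are saved under pics/ and viewed, and the job is handed in when it is done.

Besides the shell and the picture viewer there is one more tool, called after ">>>" as name(argument=value, ...), one argument or row to a line, values as JSON. apply_moves: Moves the arm, as the interface text tells. Its arguments: {"type":"object","properties":{"targets":{"type":"array"},"grip_force":{"type":"number"}},"required":["targets"]}

```bash
mkdir -p pics; ls; python3 - <<'E'
from cell import arm, eyes
import cv2
for n in ("scene","top"):
    im=eyes.get_image(n); cv2.imwrite(f"pics/{n}0.png",im[:,:,::-1])
    p=eyes.camera_params(n); print(n,p)
print(arm.observe(), arm.pinch_z)
E
```

```text
pics
scene {'camera_matrix': array([[446.68905497,   0.        , 277.89673324],
       [  0.        , 446.68905497, 207.04227781],
       [  0.        ,   0.        ,   1.        ]]), 'xyz': array([1.33653529, 0.34582729, 0.71434564]), 'attitude': array([-1.33189866, -1.93918032,  1.09601676])}
top {'camera_matrix': array([[480.54081371,   0.        , 277.35317973],
       [  0.        , 480.54081371, 211.31781814],
       [  0.        ,   0.        ,   1.        ]]), 'xyz': array([0.36975807, 0.02022934, 1.41139144]), 'attitude': array([-2.15517615,  2.17875294, -0.16181117])}
{'clock': 0.1, 'joints': array([-1.29958072,  0.4351736 ,  0.02497342,  1.5739902 , -0.01158117,
        1.13394669, -0.07507286]), 'dq': array([-0.00021149, -0.00068409,  0.00080958, -0.00299288, -0.00082455,
        0.0010044 , -0.00119736]), 'joint_efforts': array([ 3.09870578e-03, -6.69129181e+01,  9.87967439e-01, -3.15143752e+01,
       -6.05768384e-02,  3.73714417e-02,  3.09843381e-05]), 'position': array([0.22812679, 0.58141456, 0.22601697]), 'ee_rot': array([-5.83806563e-01, -3.08675535e+00,  2.14968936e-03]), 'force': array([-0.50854202, -0.79481963, -0.41874009]), 'ft_torque': array([-0.02333291,  0.02016964, -0.01739181]), 'width': 0.9986636131571456} 0.0188
```

View pics/scene0.png

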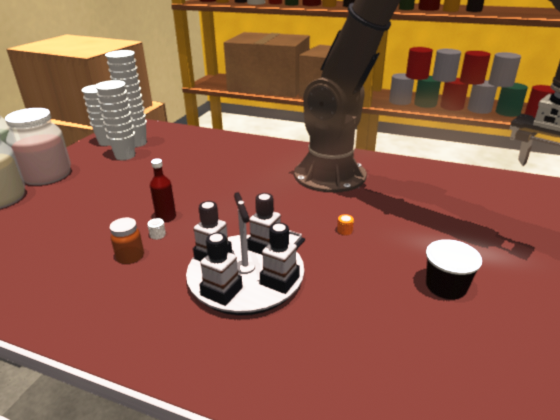

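View pics/top0.png

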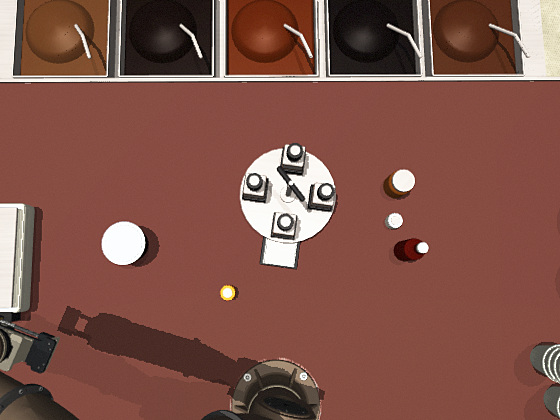

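```bash
cat > h.py <<'E'
import numpy as np, cv2
from scipy.spatial.transform import Rotation as R
from cell import arm, eyes
def cam(n):
    p=eyes.camera_params(n); return p["camera_matrix"],np.array(p["xyz"]),R.from_rotvec(p["attitude"]).as_matrix()
def ray(n,u,v):
    K,c,A=cam(n); d=A@np.linalg.solve(K,[u,v,1.]); return c,d/np.linalg.norm(d)
def plane(n,u,v,z):
    c,d=ray(n,u,v); return c+d*(z-c[2])/d[2]
def proj(n,P):
    K,c,A=cam(n); q=K@(A.T@(np.asarray(P,float)-c)); return q[:2]/q[2]
def tri(pa,pb):
    (c1,d1),(c2,d2)=ray("top",*pa),ray("scene",*pb)
    M=np.c_[d1,-d2]; s=np.linalg.lstsq(M,c2-c1,rcond=None)[0]
    a,b=c1+s[0]*d1,c2+s[1]*d2; return (a+b)/2,np.linalg.norm(a-b)
def crop(n,name,u0,v0,w,h,k):
    im=eyes.get_image(n); c=im[v0:v0+h,u0:u0+w,::-1]
    cv2.imwrite("pics/"+name,cv2.resize(c,None,fx=k,fy=k,interpolation=cv2.INTER_CUBIC))
E
python3 - <<'E'
import cv2
for n,(u,v,w,h) in dict(top=(225,130,125,145),scene=(175,180,140,130)).items():
    im=cv2.imread(f"pics/{n}0.png")[v:v+h,u:u+w]
    cv2.imwrite(f"pics/{n}0c.png",cv2.resize(im,None,fx=4,fy=4,interpolation=cv2.INTER_CUBIC))
E
```

```text
(no output)
```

View pics/top0c.png

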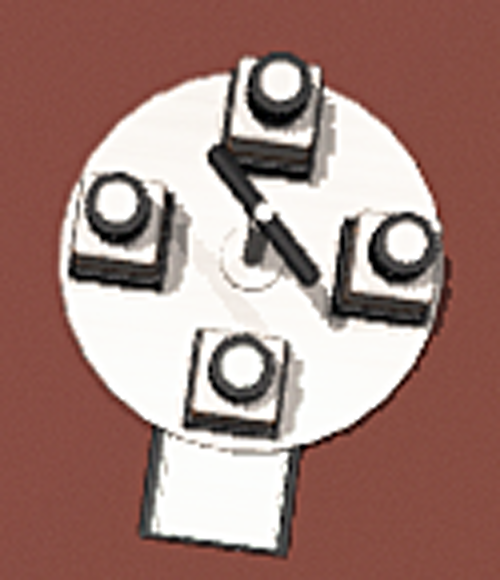

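View pics/scene0c.png

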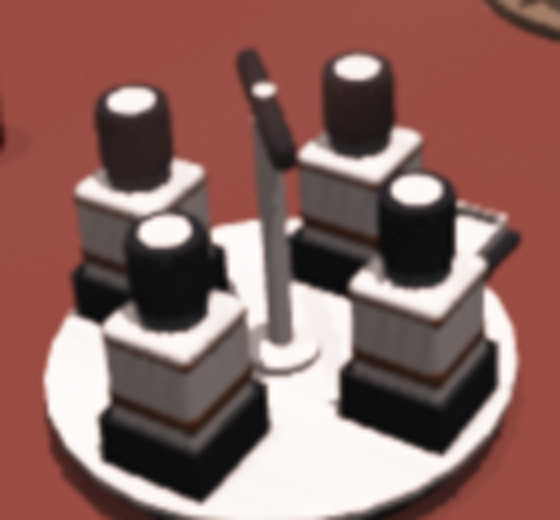

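```bash
cat > m0.py <<'E'
from h import *
def disc(n,im,u,v,r=6):
    # centroid of bright cap top near (u,v)
    g=im.astype(float).min(2); x0,y0=int(u)-r-2,int(v)-r-2
    w=g[y0:y0+2*r+5,x0:x0+2*r+5]; m=(w>130).astype(np.uint8)
    k,lab,st,ce=cv2.connectedComponentsWithStats(m,connectivity=4)
    i=min(range(1,k),key=lambda i:np.hypot(*(ce[i]-[r+2,r+2])))
    return ce[i]+[x0,y0],st[i][4]
E
python3 - <<'E'
from m0 import *
it=cv2.imread("pics/top0.png"); isc=cv2.imread("pics/scene0.png")
T=dict(back=(295,151.2),left=(254.75,181.75),right=(326,191.2),front=(285.2,221.7),hub=(290.5,183))
S=dict(front=(265,197),left=(279,227.5),back=(216.5,238.2),right=(208,205),hub=(241,202))
P={}
for k in T:
    a,na=disc("top",it,*T[k],5 ); b,nb=disc("scene",isc,*S[k],7 )
    p,e=tri(a,b); P[k]=p; print(k,a.round(1),na,b.round(1),nb,p.round(4),round(e,4), plane("top",*a,.18).round(4))
c=np.mean([P[k] for k in("back","left","right","front")],0);print("centre",c)
for k in P: d=P[k]-c; print(k,np.hypot(*d[:2]).round(4),np.degrees(np.arctan2(d[1],d[0])).round(1))
for e in [(280,170),(217,155)]: pass
he=[(225+217/4,130+155/4),(225+310/4,130+276/4)]
for u in he: print("handle end",plane("top",*u,.213))
# bystanders
print("tub",plane("top",124,243,.093),"jar",plane("top",403,181,.1),"sauce cap",plane("top",422,248,.185),"wcap",plane("top",394,221,.042),"ocap",plane("top",228,293,.042))
print("dish",[plane("top",225+u/4,130+v/4,.02).round(3) for u,v in((145,537),(285,555))])
E
```

```text
back [294.7 149.6] 82 [215.8 237.4] 89 [ 0.6879 -0.0558  0.1814] 0.0021 [ 0.6887 -0.0568  0.18  ]
left [253.8 180. ] 88 [278.7 226.9] 79 [0.6076 0.0519 0.1818] 0.0022 [0.6083 0.051  0.18  ]
right [326.1 190. ] 87 [207.5 204.7] 65 [ 0.5796 -0.1358  0.1815] 0.0024 [ 0.5804 -0.137   0.18  ]
front [285.1 221. ] 93 [263.9 196.5] 57 [ 0.4997 -0.0279  0.1814] 0.0019 [ 0.5002 -0.0288  0.18  ]
hub [288. 186.] 1 [240.7 201.9] 15 [ 0.5874 -0.0397  0.2129] 0.0076 [ 0.5918 -0.0378  0.18  ]
centre [ 0.59368363 -0.04187794  0.18152868]
back 0.0952 -8.4
left 0.0948 81.6
right 0.0949 -98.5
front 0.095 171.5
hub 0.0066 160.8
handle end [ 0.63052991 -0.01462036  0.213     ]
handle end [ 0.5522124  -0.07236441  0.213     ]
tub [0.45361448 0.40754143 0.093     ] jar [ 0.61771194 -0.36287612  0.1       ] sauce cap [ 0.42662488 -0.37916678  0.185     ] wcap [ 0.51180051 -0.34840683  0.042     ] ocap [0.31337324 0.12881946 0.042     ]
dish [array([0.393, 0.035, 0.02 ]), array([ 0.379, -0.065,  0.02 ])]
```

```bash
cat >> h.py <<'E'
C=np.array([.5937,-.0419])   # stand axis, yaw -8.45 deg
def st():
    s=arm.observe(); A=R.from_rotvec(s["ee_rot"]).as_matrix()
    y=np.degrees(np.arctan2(A[1,1],A[0,1])); return s,A,y
def rep():
    s,A,y=st(); print("t",round(s["clock"],2),"p",np.round(s["position"],4),"yaw(y)",round(y,2),"tilt",np.round(A[:,2],3),"F",np.round(s["force"],1),"T",np.round(s["ft_torque"],3),"w",round(s["width"]*92,1),"q",np.round(s["joints"],2))
def share(tgt,yaw=None):
    s,A,y=st(); d=A.T@(np.asarray(tgt)-s["position"])/.4
    print("share to target",d.round(4),"turn",None if yaw is None else round(-((yaw-y+180)%360-180)/90,4))
E
python3 - <<'E'
from h import *
rep(); a=np.radians(216.55); p=C+.04*np.array([np.cos(a),np.sin(a)]); print(p)
share([*p,.28],126.55)
E
```

```text
t 0.1 p [0.2281 0.5814 0.226 ] yaw(y) 68.58 tilt [-0.    -0.001 -1.   ] F [-0.5 -0.8 -0.4] T [-0.023  0.02  -0.017] w 91.9 q [-1.3   0.44  0.02  1.57 -0.01  1.13 -0.08]
[ 0.5615665  -0.06572096]
share to target [-1.3669 -1.2018 -0.1331] turn -0.6441
```

>>> apply_moves(
  targets=[0.4,0,0,-0.07,0,0.4,-0.076,-0.067,-0.065,0,0.5,-0.076,-0.067,0,0,0.56,-0.076,-0.067,0,0,0.56,-0.076,-0.067,0,0,0.56,-0.076,-0.067,0,0,0.56,-0.076,-0.067,0,0,0.56,-0.076,-0.067,0,0,0.56,-0.076,-0.067,0,0,0.56,-0.076,-0.067,0,0,0.56,-0.076,-0.067,0,0,0.56,-0.076,-0.067,0,0,0.56,-0.076,-0.067,0,0,0.56,-0.076,-0.067,0,0,0.56,-0.076,-0.067,0,0,0.56,-0.076,-0.067,0,0,0.56,-0.076,-0.067,0,0,0.56,-0.076,-0.067,0,0,0.56,0,0,0,0],
  grip_force=30,
)

```text
clock: 2.48
position: [0.5434, -0.0346, 0.2804]
ee_rot: [0.592, 3.085, -0.003]
force: [-0.3, 0.6, -0.2]
width: 0.439
```

>>> apply_moves(
  targets=[0.56,0,0,0,-0.092,0.56,0,0,0,-0.092,0.56,0,0,0,-0.092,0.56,0,0,0,-0.092,0.56,0,0,0,-0.092,0.56,0,0,0,-0.092,0.56,0,0,0,-0.092,0.56,0,0,0,0,0.56,0,0,0,0],
)

```text
clock: 3.6
position: [0.5427, -0.0305, 0.2806]
ee_rot: [0.981, -2.984, -0.0]
force: [-0.3, 0.1, -0.5]
width: 0.443
```

```bash
python3 - <<'E'
from h import *
rep(); share([.5616,-.0657,.189],126.55)
E
```

```text
t 3.6 p [ 0.5427 -0.0305  0.2806] yaw(y) 126.39 tilt [-0.  0. -1.] F [-0.3  0.1 -0.5] T [0.139 0.053 0.059] w 40.8 q [-0.24  0.26  0.26  1.71 -0.07  1.18  2.24]
share to target [ 0.0141 -0.0989  0.229 ] turn -0.0018
```

>>> apply_moves(
  targets=[0.56,0.007,-0.05,0,0,0.56,0.007,-0.049,0,0,0.56,0,0,0.06,0,0.56,0,0,0.06,0,0.56,0,0,0,0,0.56,0,0,0,0],
)

```text
clock: 4.35
position: [0.5624, -0.0661, 0.2336]
ee_rot: [-0.983, 2.983, -0.0]
force: [0.4, 0.6, -0.2]
width: 0.438
```

```bash
python3 - <<'E'
from h import *
rep(); share([.5616,-.0657,.189],126.55); crop("scene","s1.png",175,150,140,130,4); crop("top","t1.png",225,130,125,145,4)
E
```

```text
t 4.35 p [ 0.5624 -0.0661  0.2336] yaw(y) 126.49 tilt [ 0.001 -0.    -1.   ] F [ 0.4  0.6 -0.2] T [0.056 0.038 0.027] w 40.3 q [-0.18  0.33  0.27  1.73 -0.1   1.09  2.33]
share to target [0.0012 0.002  0.1115] turn -0.0006
```

View pics/s1.png

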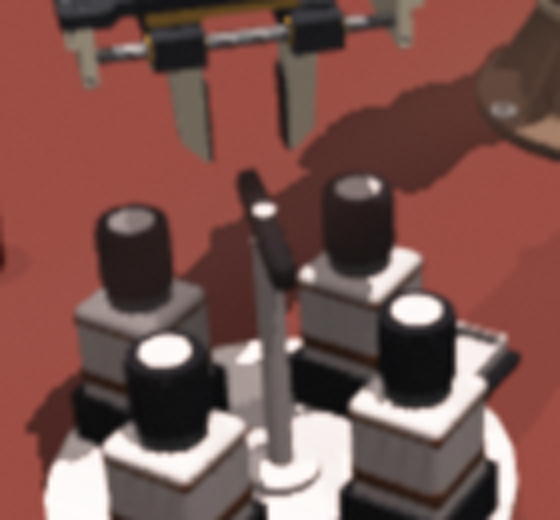

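The fingers, with tips at crop (210,155) and (290,145), straddle the bar's near end at (248,180). I'm descending and pinching.

>>> apply_moves(
  targets=[0.56,0.001,0.002,0.04,0,0.56,0,0,0.04,0,0.56,0,0,0.031,0,0.56,0,0,0,0,1,0,0,0,0,1,0,0,0,0,1,0,0,0,0,1,0,0,0,0],
  grip_force=30,
)

```text
clock: 5.45
position: [0.5614, -0.0657, 0.1887]
ee_rot: [-0.985, 2.983, 0.0]
force: [-1.5, 0.1, 2.6]
width: 0.148
```

```bash
python3 - <<'E'
from h import *
rep(); crop("scene","s2.png",175,150,140,130,4)
E
```

```text
t 5.45 p [ 0.5614 -0.0657  0.1887] yaw(y) 126.54 tilt [ 0.001  0.    -1.   ] F [-1.5  0.1  2.6] T [ 0.2    0.219 -0.017] w 13.6 q [-0.17  0.37  0.26  1.79 -0.11  0.99  2.34]
```

View pics/s2.png

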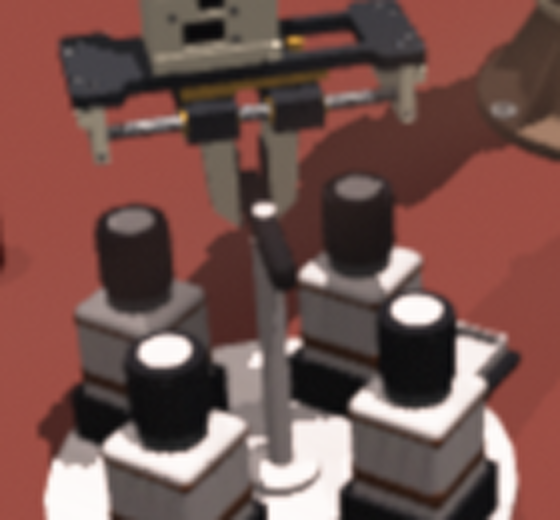

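The opening reads 13.6 mm on the 14 mm bar, so it is pinched. I'm leading it round clockwise on the 40 mm arc.

>>> apply_moves(
  targets=[1,-0.0003,0.00785,0,0.05,1,-0.0003,0.00785,0,0.05,1,-0.0003,0.00785,0,0.05,1,-0.0003,0.00785,0,0.05,1,-0.0003,0.00785,0,0.05,1,-0.0003,0.00785,0,0.05,1,-0.0003,0.00785,0,0.05,1,-0.0003,0.00785,0,0.05,1,-0.0003,0.00785,0,0.05,1,-0.0003,0.00785,0,0.05],
  grip_force=40,
)

```text
clock: 6.75
position: [0.554, -0.0361, 0.1887]
ee_rot: [0.235, 3.132, -0.0]
force: [-0.4, -0.2, 3.4]
width: 0.149
```

```bash
python3 - <<'E'
from h import *
rep(); s=arm.observe(); d=s["position"][:2]-C; print(np.hypot(*d),np.degrees(np.arctan2(d[1],d[0])))
E
```

```text
t 6.75 p [ 0.554  -0.0361  0.1887] yaw(y) 81.4 tilt [ 0.001 -0.    -1.   ] F [-0.4 -0.2  3.4] T [-0.042  0.089  0.134] w 13.7 q [-0.36  0.37  0.44  1.82 -0.18  0.99  1.58]
0.0401478364318593 171.6668673954543
```

>>> apply_moves(
  targets=[1,-0.0003,0.00785,0,0.05,1,-0.0003,0.00785,0,0.05,1,-0.0003,0.00785,0,0.05,1,-0.0003,0.00785,0,0.05,1,-0.0003,0.00785,0,0.05,1,-0.0003,0.00785,0,0.05,1,-0.0003,0.00785,0,0.05,1,-0.0003,0.00785,0,0.05,1,-0.0003,0.00785,0,0.05,1,-0.0003,0.00785,0,0.05,1,0,0,0,0,1,0,0,0,0],
)

```text
clock: 8.25
position: [0.5697, -0.0098, 0.1887]
ee_rot: [1.41, 2.806, 0.001]
force: [-0.5, 0.2, 6.3]
width: 0.153
```

```bash
python3 - <<'E'
from h import *
rep(); s=arm.observe(); d=s["position"][:2]-C; print(np.hypot(*d),np.degrees(np.arctan2(d[1],d[0])))
crop("scene","s3.png",175,150,140,130,4)
E
```

```text
t 8.25 p [ 0.5697 -0.0098  0.1887] yaw(y) 36.63 tilt [ 0.001  0.    -1.   ] F [-0.5  0.2  6.3] T [-0.004  0.251 -0.043] w 14.1 q [-0.52  0.42  0.62  1.8  -0.28  1.01  0.85]
0.04002694067543519 126.77052445881623
```

View pics/s3.png

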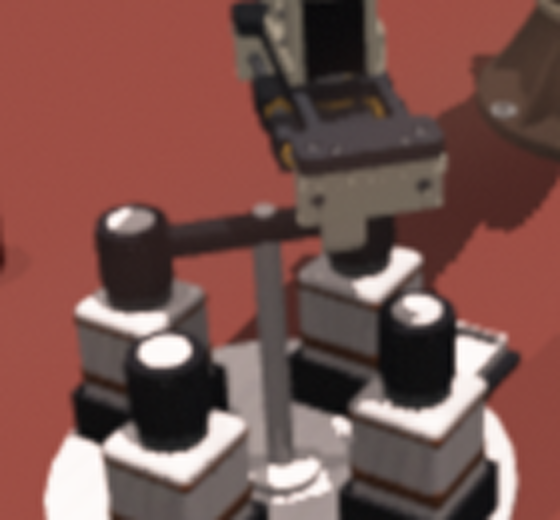

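The bar has turned a quarter and the mills sit at their home places. I'm letting go, rising and standing aside so the cameras can confirm.

>>> apply_moves(
  targets=[0.56,0,0,0,0,0.56,0,0,0,0,0.56,0,0,0,0,0.5,0,0,-0.1,0,0.4,0,0,-0.1,0,0.35,0,0.1,0,0.1,0.35,0,0.1,0,0.1,0.35,0,0.1,0,0.1,0.35,0,0.1,0,0.1,0.35,0,0.1,0,0,0.35,0,0,0,0],
)

```text
clock: 9.68
position: [0.7559, 0.0522, 0.2661]
ee_rot: [-2.21, -2.233, 0.004]
force: [-0.4, 0.3, -0.4]
width: 0.651
```

```bash
python3 - <<'E'
from h import *
rep()
crop("scene","s4.png",175,150,140,130,4);crop("top","t4.png",225,130,125,145,4)
E
```

```text
t 9.68 p [0.7559 0.0522 0.2661] yaw(y) 0.58 tilt [-0.002 -0.002 -1.   ] F [-0.4  0.3 -0.4] T [-0.161  0.093 -0.015] w 59.9 q [-0.5   0.72  0.75  1.16 -0.47  1.43  0.19]
```

View pics/t4.png

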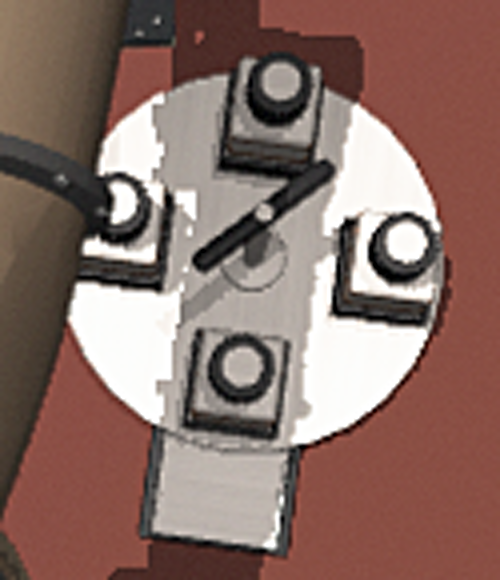

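View pics/s4.png

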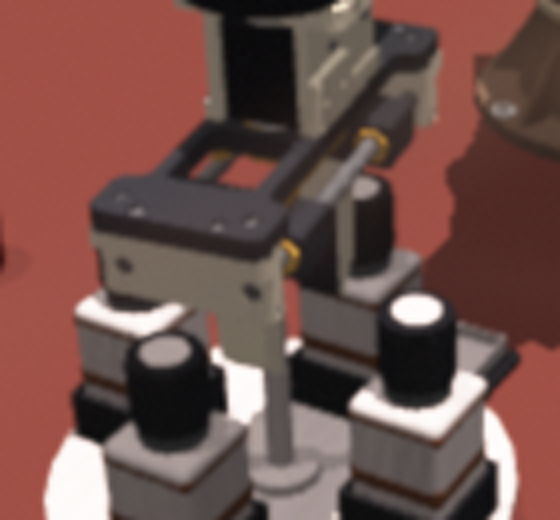

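The top view shows the bar mirrored, from crop (197,265) to (328,170), which means one quarter clockwise. The mill now at the front has its cap at crop (241,370), image (285,222). The candidates are that cap, three caps on the other mills, the white stray at (394,221) and the orange stray at (228,293). Only the front mill's cap fits the task. I'll measure it before reaching.

```bash
python3 - <<'E'
from h import *
it=cv2.imread("pics/t4.png"); isc=cv2.imread("pics/s4.png")
def cen(im,u,v,r,th):
    g=im.min(2)[v-r:v+r,u-r:u+r]; m=(g>th).astype(np.uint8)
    k,l,s,c=cv2.connectedComponentsWithStats(m,connectivity=4)
    i=l[r,r]; return c[i]+[u-r,v-r],s[i][4]
a,na=cen(it,241,368,40,90); b,nb=cen(isc,368,190,30,75)
print(a,na,b,nb)
pt=(a+.5)/4-.5+[225,130]; ps=(b+.5)/4-.5+[175,150]
print(pt,ps,tri(pt,ps),plane("top",*pt,.1815))
share([.4997,-.0279,.24],0)
E
```

```text
[241.92507205 365.87536023] 1388 [353.56108898 185.70584329] 1506
[285.10626801 221.09384006] [263.01527224 196.05146082] (array([ 0.49984276, -0.02895299,  0.18235428]), np.float64(0.00026707280357972054)) [ 0.49988304 -0.02886289  0.1815    ]
share to target [-0.1932 -0.6378  0.0698] turn 0.0058
```

```bash
python3 - <<'E'
import cv2
im=cv2.imread("pics/t4.png")[300:480,150:350]; cv2.imwrite("pics/t4f.png",cv2.resize(im,None,fx=3,fy=3))
E
```

```text
(no output)
```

View pics/t4f.png

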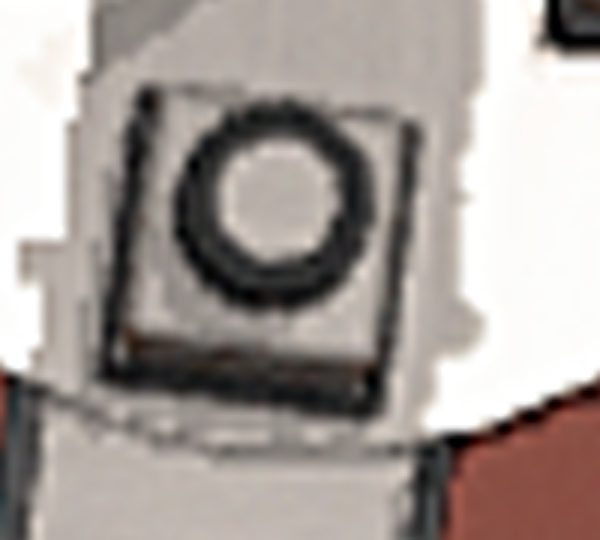

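The front cap is confirmed at (0.500, -0.028), top at about 0.181, still on its mill.

>>> apply_moves(
  targets=[0.35,-0.024,-0.08,0,0,0.35,-0.024,-0.08,0,0,0.35,-0.024,-0.08,0,0,0.35,-0.024,-0.08,0,0,0.35,-0.024,-0.08,0,0,0.35,-0.024,-0.08,0,0,0.35,-0.024,-0.08,0,0,0.35,-0.024,-0.077,0,0,0.35,0,0,0,0,0.35,0,0,0,0],
)

```text
clock: 11.02
position: [0.5003, -0.0264, 0.2687]
ee_rot: [-2.21, -2.233, -0.003]
force: [-0.9, -0.1, -0.0]
width: 0.653
```

```bash
python3 - <<'E'
from h import *
rep();share([.4998,-.0283,.157],0); crop("scene","s5.png",175,130,140,130,4)
E
```

```text
t 11.03 p [ 0.5003 -0.0264  0.2687] yaw(y) 0.59 tilt [ 0.001  0.002 -1.   ] F [-0.9 -0.1 -0. ] T [-0.069 -0.023 -0.049] w 60.1 q [-0.76  0.24  0.87  1.86 -0.2   1.14  0.2 ]
share to target [-0.0053 -0.0016  0.2793] turn 0.0066
```

View pics/s5.png

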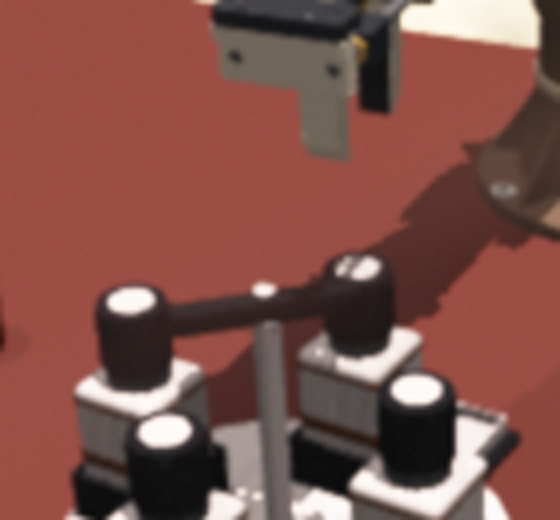

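>>> apply_moves(
  targets=[0.35,-0.0053,-0.0016,0.06,0,0.35,0,0,0.06,0,0.35,0,0,0.06,0,0.35,0,0,0.05,0,0.35,0,0,0.049,0,0.35,0,0,0,0,1,0,0,0,0,1,0,0,0,0,1,0,0,0,0,1,0,0,0,0],
  grip_force=30,
)

```text
clock: 12.32
position: [0.5002, -0.029, 0.1574]
ee_rot: [2.211, 2.232, 0.002]
force: [-1.5, -0.0, 6.9]
width: 0.453
```

```bash
python3 - <<'E'
from h import *
rep(); crop("scene","s6.png",175,130,140,130,4)
E
```

```text
t 12.32 p [ 0.5002 -0.029   0.1574] yaw(y) 0.54 tilt [ 0.001  0.    -1.   ] F [-1.5 -0.   6.9] T [-0.054  0.463 -0.046] w 41.7 q [-0.65  0.38  0.8   2.   -0.35  0.9   0.34]
```

View pics/s6.png

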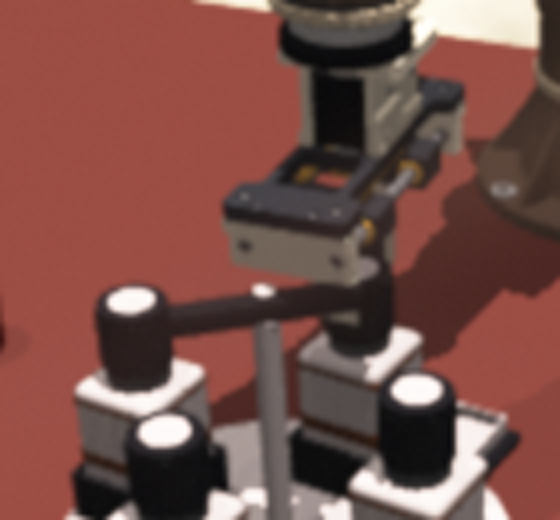

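>>> apply_moves(
  targets=[1,0,0,0,-0.05,1,0,0,0,-0.05,1,0,0,0,-0.05,1,0,0,0,-0.04,1,0,0,0,0],
)

```text
clock: 13.0
position: [0.5004, -0.0291, 0.1574]
ee_rot: [1.853, 2.536, 0.002]
force: [-0.6, 0.4, 6.0]
width: 0.453
```

```bash
python3 - <<'E'
from h import *
rep()
E
```

```text
t 13.0 p [ 0.5004 -0.0291  0.1574] yaw(y) 17.69 tilt [ 0.001  0.    -1.   ] F [-0.6  0.4  6. ] T [-0.074  0.243 -0.009] w 41.7 q [-0.6   0.36  0.72  2.   -0.3   0.89  0.59]
```

It passed 17° with no standing torque, so anticlockwise appears right. I'm continuing with the thread's rise.

>>> apply_moves(
  targets=[1,0,0,-0.0006,-0.05,1,0,0,-0.0006,-0.05,1,0,0,-0.0006,-0.05,1,0,0,-0.0004,-0.05,1,0,0,-0.0004,-0.05,1,0,0,-0.0004,-0.05],
)

```text
clock: 13.75
position: [0.5006, -0.029, 0.1587]
ee_rot: [1.207, 2.899, 0.002]
force: [0.3, 0.2, 4.6]
width: 0.45
```

```bash
python3 - <<'E'
from h import *
rep()
E
```

```text
t 13.75 p [ 0.5006 -0.029   0.1587] yaw(y) 44.78 tilt [ 0.002  0.    -1.   ] F [0.3 0.2 4.6] T [ 0.131  0.023 -0.022] w 41.4 q [-0.51  0.34  0.59  1.99 -0.24  0.88  1.  ]
```

>>> apply_moves(
  targets=[1,0,0,-0.0004,-0.05,1,0,0,-0.0004,-0.05,1,0,0,-0.0004,-0.05,1,0,0,-0.0004,-0.05,1,0,0,-0.0004,-0.05,1,0,0,-0.0004,-0.05,1,0,0,-0.0004,-0.05,1,0,0,-0.0004,-0.05,1,0,0,-0.0004,-0.05,1,0,0,-0.0004,-0.05,1,0,0,0,0],
)

```text
clock: 15.12
position: [0.5003, -0.0288, 0.1599]
ee_rot: [0.01, 3.14, 0.001]
force: [0.9, 1.2, 2.3]
width: 0.453
```

```bash
python3 - <<'E'
from h import *
rep()
E
```

```text
t 15.12 p [ 0.5003 -0.0288  0.1599] yaw(y) 89.62 tilt [ 0.001  0.001 -1.   ] F [0.9 1.2 2.3] T [ 0.418 -0.175  0.009] w 41.7 q [-0.37  0.31  0.4   1.98 -0.16  0.87  1.69]
```

>>> apply_moves(
  targets=[1,0,0,-0.005,0,1,0,0,-0.005,0,1,0,0,0,0],
)

```text
clock: 15.5
position: [0.4998, -0.0289, 0.1637]
ee_rot: [0.01, 3.142, 0.0]
force: [-0.0, 2.7, -0.4]
width: 0.451
```

```bash
python3 - <<'E'
from h import *
rep(); crop("scene","s7.png",175,130,140,130,4)
E
```

```text
t 15.5 p [ 0.4998 -0.0289  0.1637] yaw(y) 89.62 tilt [ 0.  0. -1.] F [-0.   2.7 -0.4] T [ 0.509 -0.124 -0.016] w 41.5 q [-0.37  0.31  0.41  1.98 -0.16  0.88  1.68]
```

View pics/s7.png

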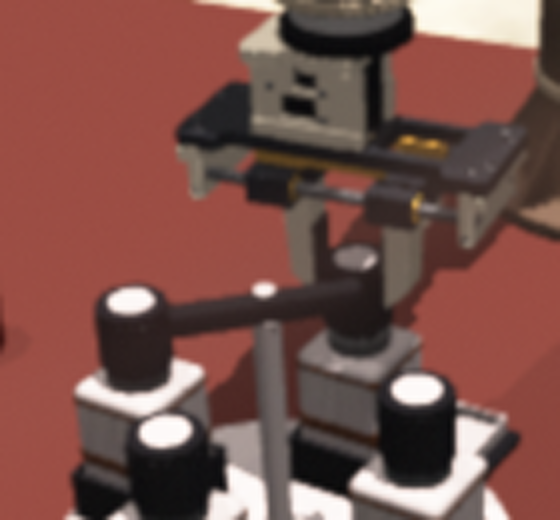

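>>> apply_moves(
  targets=[1,0,0,-0.005,0,1,0,0,-0.005,0,1,0,0,0,0],
)

```text
clock: 15.92
position: [0.4998, -0.029, 0.1677]
ee_rot: [0.01, 3.141, 0.0]
force: [-0.5, 1.8, -0.4]
width: 0.447
```

```bash
python3 - <<'E'
from h import *
rep(); crop("scene","s8.png",175,130,140,130,4)
E
```

```text
t 15.93 p [ 0.4998 -0.029   0.1677] yaw(y) 89.64 tilt [ 0.  0. -1.] F [-0.5  1.8 -0.4] T [ 0.51  -0.093 -0.019] w 41.1 q [-0.37  0.3   0.41  1.97 -0.15  0.89  1.68]
```

View pics/s8.png

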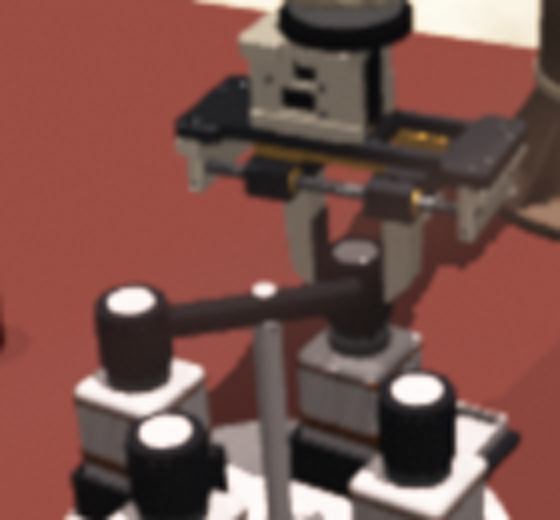

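The mill's top face stays put while the cap rises (crop (356,256) to (356,249)). The force is only about 0.4 N, so the cap is free. I'm lifting clear and moving aside.

>>> apply_moves(
  targets=[1,0,0,-0.02,0,1,0,0,-0.02,0,1,0,0,-0.025,0,1,0,0,-0.03,0,1,0,0,-0.03,0,1,0,0,-0.03,0,1,0,0,0,0,1,0,0,0,0,1,0.02,-0.03,0,0,1,0.03,-0.04,0,0,1,0.03,-0.04,0,0,1,0.03,-0.04,0,0,1,0.02,-0.03,0,0,1,0.02,-0.02,0,0,1,0,0,0,0,1,0,0,0,0,1,0,0,0,0,1,0,0,0,0],
)

```text
clock: 18.23
position: [0.4395, -0.1084, 0.2294]
ee_rot: [-0.009, -3.141, 0.0]
force: [0.1, 0.0, -0.3]
width: 0.453
```

```bash
python3 - <<'E'
from h import *
rep(); crop("scene","s9.png",155,110,170,150,4); crop("top","t9.png",225,130,145,145,4)
E
```

```text
t 18.23 p [ 0.4395 -0.1084  0.2294] yaw(y) 89.68 tilt [-0. -0. -1.] F [ 0.1  0.  -0.3] T [-0.021 -0.029 -0.012] w 41.7 q [-0.29  0.15  0.48  2.   -0.08  1.02  1.79]
```

View pics/s9.png

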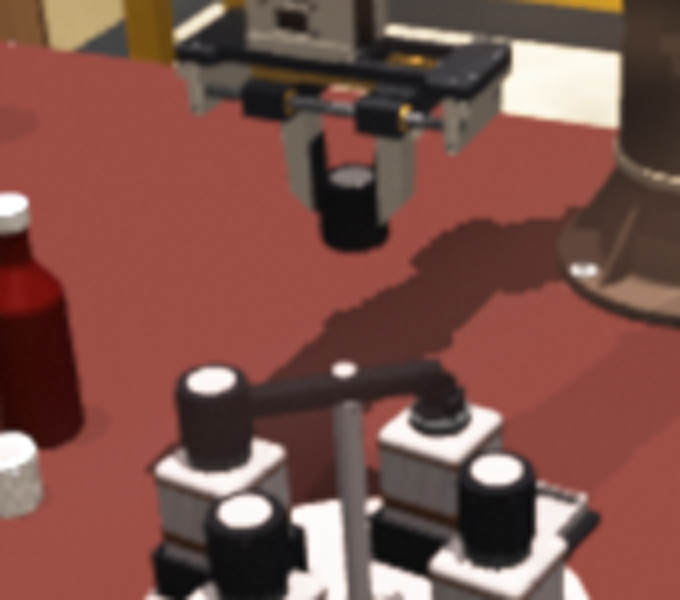

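View pics/t9.png

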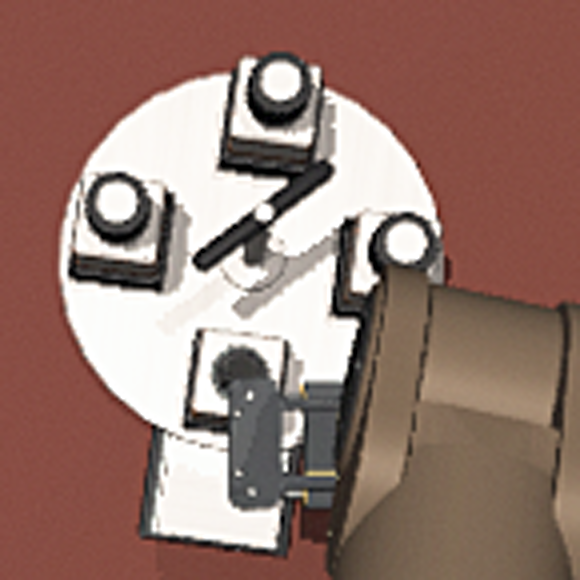

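The cap hangs in the fingers at crop (352,205). The front mill is open and seated with its neck at (438,405), the other caps are on, and the tray is home.

```bash
python3 - <<'E'
from h import *
rep(); print(arm.sign_off())
E
```

```text
t 18.32 p [ 0.4394 -0.1085  0.2294] yaw(y) 89.66 tilt [-0. -0. -1.] F [-0.4  0.2 -1.2] T [-0.048 -0.    -0.027] w 41.5 q [-0.29  0.15  0.48  2.   -0.08  1.02  1.79]
the job is handed in; nothing more can be done
None
```

I turned the stand one click clockwise by its handle, unscrewed the cap of the mill that came to the front, and handed the job in with that cap held in the gripper. The whole job took 18.3 s of the 64 s allowed. The cap came off anticlockwise on the first try, after about 90°.

**Last checks:**
- **Cap:** it is held at an opening of 41.5 mm on the 42 mm cap. Its middle is about 0.23 m up (estimated from the gripper height) and about 100 mm to the side of the open neck. It touches nothing else in the last pictures.
- **Stand and mills:** the handle shows the tray home a quarter turn clockwise. The front mill is seated and open, and the other three caps are on.
- **Surroundings:** I did not go near the sauce bottle, tub, jar or the two loose look-alike caps. I did not measure their positions again at the end.

**Readings that didn't quite agree:**
- My two-view heights for the closed caps were 1.5 to 2 mm above the stated 180 mm, which fits the camera calibration error.
- The force sensor showed about 7 N upward while I first gripped the cap. It faded as the cap unscrewed.

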